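# Clamp a connector adapter in the test fixture and start the test

### The arm

A 6-joint arm with a two-finger parallel gripper is mounted at the origin on a cart in front of the work surface, level with it; the furniture and walls round the work are solid. World frame = base frame: x ahead of the robot, y to its left, z up, the work surface at z = 0. Lengths are in m, angles in rad, forces in N, time in s.
With the tool pointing down it reaches from about 0.225 to 0.875 m from the base axis. Payload 3.4 kg.
Tool frame: the origin (TCP) lies where the fingers leave the gripper's body, on its centre line; the fingertips stand 73 mm ahead of it and the grasp point (between the pads) lies 54 mm ahead of it (manip.pinch_z is the distance from the TCP to the grasp point, in m); z points along the fingers, y is the line along which they close (so a half turn about z gives the same grasp; the last joint's range is limited). The gripper opens to 85 mm and grips with 20 to 120 N. Pads are 22 mm wide; open, the fingers measure 114 mm over their backs; the gripper's body (76 mm by 85 mm) begins 54 mm behind the grasp point. The pads swing forward as they close: fully open they stand 13 mm farther back than shut.
Start: joints at [-1.262, 0.276, 1.505, -0, 1.361, -0.121], TCP at [0.24, -0.523, 0.304] pointing down, gripper open.
Joint ranges: [-2.89, 2.89], [-0.75, 2.08], [0.22, 2.7], [-1.18, 4.32], [0.11, 2.71], [-2.7, 2.7]. Speed limits (rad/s): [2.57, 2.57, 3.14, 3.14, 3.14, 3.14].

### API

Orientations are given as a unit quaternion [w, x, y, z].
In Python, from rig import readout, imaging, manip gives the robot as it stands. The module is installed in compiled form; this text tells all that it offers.
- The arm moves only by the tool servo_tool, never from a script. Its argument "moves" is a list of rows, each an object with "dp": the shift along the tool's x, y, z in units of 0.2 m (1.0 is 0.2 m), a list of three; "delta_rot": the turn, a rotation vector about the tool's x, y, z in units of 0.1 rad (1.0 is 0.1 rad), a list of three; "fingers": the opening, from 0 (shut) to 1 (fully open). In form: [{"dp": [dx, dy, dz], "delta_rot": [wx, wy, wz], "fingers": fingers}, ...]. A call has 1 to 5 rows; each row shifts and turns the commanded pose from where the row before left it, along the tool's axes as they then stand; what a row does not reach is not made up. A row lasts 1/10 s, in which the tool goes at most 50 mm and 8.59 degrees, less where a joint would pass 70% of its speed; a pose out of reach is approached as far as the arm can. A call with a number of a shift or a turn outside -1 to 1 is refused whole. A call with a gripper value outside its range is refused whole. The fingers move at their own pace and stop on an object; "force" is the grip in N (left out, the last holds). Time passes only in rows, so rows that do not move let the fingers close. It gives the time, the measured TCP pose, the force, the opening and the grip force at its end, in the units of the state.
- readout.get_state(): the state, without advancing time (a new reading comes with each control period).
- imaging.get_image(name): name is "scene" or "top" or "wrist"; returns (picture, depth): 384x512x3 uint8, red, green, blue; 384x512 float32, m along the optical axis (not along the pixel's ray), 0 where there is no reading.
- imaging.calibration(name): a dict with "intrinsics" (3x3 intrinsics, pixels), "R" (3x3) and "t" (3): a world point X has camera coordinates R X + t; the wrist camera has in their place "hand_eye" (4x4, takes a point from camera to tool coordinates, whose origin is the TCP and whose axes are the flange's). Camera axes: x right, y down, z forward; pixel columns grow to the right and rows downward; lengths in m; the calibration is good to about 2 mm. A picture is of the moment at which its call begins: read the wrist's pose just before it. calibration takes no time and is no camera call.
- manip.sign_off(): hands the job in; it is judged then, once.
The state is a dict: "clock": time; "qpos": joint angles; "qd": joint speeds; "effort": joint torques, N m; "position": TCP position; "ee_rot": TCP orientation; "contact_force": force on the tool from outside, world axes, zero at the start; "moment": the same for the moment, N m; "width": finger opening in m; "gripper_force": force on a finger pad.
Only numpy, scipy, OpenCV 4.12 (cv2) and the standard library are available. Lean on these libraries where they do the work, as an engineer would, in place of code of your own. Each camera call takes 0.05 s, during which the arm holds its last target. There are 200 camera calls.

### The job

Set up the blue test fixture on the bench: slide the beige connector adapter along its channel, keeping it flat in the channel, until it is fully home against the black contact block. Then turn the red wing knob clockwise past its click so that it locks with its steel hold-down arm over the adapter, and after that press the green start button fully down and let it come up again. Leave the loose things lying round the fixture where they are.

Things in the scene. Friction and masses are not known exactly. Their poses are not given: they have to be found in the camera images.
- fixture: Blue test fixture fixed to the bench, place and yaw vary: plate 140 (x) x 200 (y) x 12 mm on 4 mm feet. Origin: middle of its underside, at bench height; x, y along the plate, z up; plate top at z = 16. Red wing knob at x = 25, y = 38; green button at x = 30, y = -62; channel along y at x = -30, with a black contact block (18 mm high, y = 52 to 79, x = -49 to -11) at its +y end.
- home (a point): Point on the channel floor (the plate top, 16 mm above the bench) where the adapter's origin lies when fully home: fixture x = -30, y = 41; axes as the fixture's. The channel runs along y, 37 mm wide between two aluminium rails 5 mm wide, 7 mm high, from y = -94 (open end) to y = 52 (face of the contact block).
- adapter: Beige connector adapter, hood 30 long, 34 wide, 14 mm high, 30 g, a thin metal shell 7 mm out of its front. Origin on its underside, 11 mm behind the hood's front face, 19 mm ahead of its flat back; -x is its front, z up. Lies in the channel 25 to 60 mm short of home, front (-x) along the fixture's +y. The shell enters the block's mouth; the hood's front face meets the block.
- clamp_knob (a joint): Turn of the red wing knob, rad, clockwise from above: 0 open (bar along the fixture's y, hold-down arm to -y), 1.57 locked (bar along x, arm to -x over the home place). A spring detent holds it at 0 and 1.57 (0.2 N m to start it, up to 0.25), its crest at 0.785. Left short of the crest it springs back to 0; past it, it snaps on to 1.57.
- knob_axis (a point): On the vertical knob axis, mid height of the red bar, 54 mm above the bench. Bar 90 mm long (45 to either side), 12 thick, 46 to 62 mm above the bench; round middle 30 mm diameter, top 63.5. Steel hold-down arm: 14 wide, 60 mm long from the axis, 33 to 39 mm above the bench, rubber pad under its tip down to 32 (home adapter's top: 30). Axes turn with the knob: y along the bar.
- bar_end (a point): Middle of the end face of the bar that lies away from the hold-down arm: 45 mm from the axis, towards the fixture's +y while open, +x when locked; 54 mm above the bench.
- start_button_top (a point): Middle of the top of the green start button, diameter 26 mm, in a black round housing of 42 mm diameter, 12 mm high; pressed downward. Top 34 mm above the bench when up.
- start_button (a joint): Travel of the start button, m: 0 up, 0.006 fully down (about 5 N); it springs back.
- tape_roll: Roll of black tape lying on the bench left of the fixture, 55 mm diameter, 19 mm high; origin under its middle. Bystander.
- usb_stick: Red stick with a metal plug, 17 x 50 x 8 mm, lying on the bench right of the fixture; origin under its middle. Bystander.
- isp_adapter: Small blue circuit board with a black header, 24 x 46 x 14 mm, lying on the bench right of the fixture; origin under its middle. Bystander.
Things that resemble listed ones, but are neither listed nor needed, are in the scene too. There is more than one size of the adapter; the one meant has the size given above.

How it is judged:
By the outcome, as a careful person would: the job done as asked, in the order asked, and still so for the second after the job is handed in, with the robot touching nothing.
It also fails if it takes over 51 s, if anything falls off the work surface, if the arm or the gripper's body presses on something with over 40 N, if the wrist force passes 120 N, or if a joint passes its speed limit or range.

## Working session

There is one attempt and no reset: what is moved stays moved. The work goes in short steps, Python scripts to look and compute and a tool call to move; the robot and the scene stay as the last step left them, time stands still between calls to the robot, and variables do not carry over. Pictures are saved under pics/ and viewed, at most 10 in all, crops included, and the job is handed in when it is done.

Besides the shell and the picture viewer there is one more tool, called after "Emit:" by a JSON object that holds its "fn" and its "kwargs", one argument or row to a line. servo_tool: Moves the arm, as the interface text tells. Its arguments: {"type":"object","properties":{"moves":{"type":"array"},"force":{"type":"number"}},"required":["moves"]}

```bash
mkdir -p pics
cat > h.py <<'E'
import numpy as np, cv2
from rig import readout, imaging, manip
def grab(n):
    s=readout.get_state(); im,d=imaging.get_image(n); return s,im,d
def cam(n,s=None):
    c=imaging.calibration(n); K=np.array(c["intrinsics"])
    if n!="wrist":
        R=np.array(c["R"]);t=np.array(c["t"]); return K,R.T,-R.T@t
    from scipy.spatial.transform import Rotation as Ro
    q=s["ee_rot"]; T=np.eye(4); T[:3,:3]=Ro.from_quat([q[1],q[2],q[3],q[0]]).as_matrix(); T[:3,3]=s["position"]
    M=T@np.array(c["hand_eye"]); return K,M[:3,:3],M[:3,3]
def ray(C,u,v,z):
    K,R,o=C; d=R@np.linalg.inv(K)@np.array([u,v,1.]); return o+d*(z-o[2])/d[2]
def proj(C,X):
    K,R,o=C; p=K@(R.T@(np.asarray(X)-o)); return p[:2]/p[2]
def cloud(C,d):
    K,R,o=C; v,u=np.indices(d.shape); p=np.stack([u,v,np.ones_like(u)],-1)@np.linalg.inv(K).T*d[...,None]
    return p@R.T+o
def save(n,im): cv2.imwrite("pics/"+n,im[...,::-1])
E
python3 - <<'E'
from h import *
s,a,d=grab("top"); s,b,e=grab("scene")
np.savez("t0.npz",a=a,d=d,b=b,e=e)
save("both.png",cv2.resize(np.vstack([a,b]),None,fx=.78,fy=.78))
save("top.png",cv2.resize(a,(800,600)))
print(s["position"],s["ee_rot"],s["clock"])
for n in("top","scene"):print(cam(n))
E
```

```text
[ 0.2394603  -0.52234738  0.30306376] [-8.77063754e-04  9.77000057e-01  2.13237223e-01 -8.35058611e-05] 0.05
(array([[420.4469345 ,   0.        , 259.23316342],
       [  0.        , 420.4469345 , 194.17950136],
       [  0.        ,   0.        ,   1.        ]]), array([[-0.00639153, -0.99123008,  0.13199269],
       [-0.99961867,  0.00987928,  0.02578592],
       [-0.02686377, -0.13177754, -0.99091524]]), array([0.39372922, 0.11050328, 0.92477633]))
(array([[486.21852794,   0.        , 251.7805959 ],
       [  0.        , 486.21852794, 192.90662842],
       [  0.        ,   0.        ,   1.        ]]), array([[ 0.89299053, -0.26378485,  0.36467172],
       [-0.44959378, -0.5602886 ,  0.69565949],
       [ 0.02081697, -0.78517147, -0.61892844]]), array([ 0.19121622, -0.4976105 ,  0.62630125]))
```

View pics/top.png

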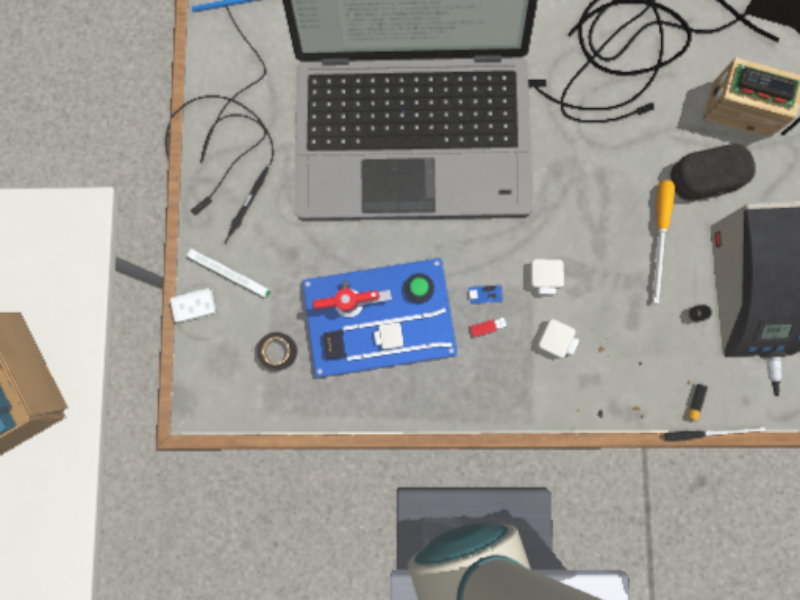

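View pics/both.png

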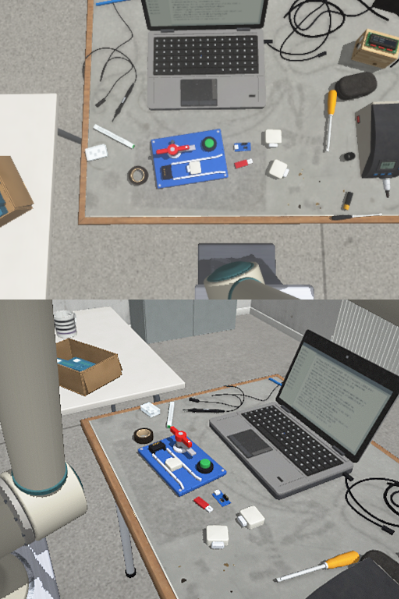

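The top view (800x600) shows the fixture at (380,318), with the contact block at the left (335,345), red knob (346,299) and green button (419,287). Three things could be the adapter: the one in the channel at (389,336), and two on the bench at (548,275) and (557,339). The one in the channel fits the text, both by place and because it looks smaller. I'll measure all three and confirm with a wrist crop.

```bash
cat > m.py <<'E'
from h import *
def masks(im):
    h=cv2.cvtColor(im,cv2.COLOR_RGB2HSV).astype(int); H,S,V=h[...,0],h[...,1],h[...,2]
    return dict(blue=(H>105)&(H<125)&(S>150)&(V>60),green=(H>50)&(H<80)&(S>120)&(V>60),red=((H<6)|(H>174))&(S>150)&(V>80),beige=(S<70)&(V>195))
def comps(m,amin=30):
    n,l,st,c=cv2.connectedComponentsWithStats(m.astype(np.uint8)); return [(l==i,st[i],c[i]) for i in range(1,n) if st[i,4]>=amin]
def rect(C,m,z):
    p=np.argwhere(m)[:,::-1]; hull=cv2.convexHull(p.astype(np.int32))[:,0]
    w=np.array([ray(C,u,v,z)[:2] for u,v in hull]); r=cv2.minAreaRect((w*1000).astype(np.float32)); return r
E
python3 - <<'E'
from m import *
f=np.load("t0.npz")
for n,i,dd in(("top","a","d"),("scene","b","e")):
    C=cam(n); M=masks(f[i]); P=cloud(C,f[dd])
    b=max(comps(M["blue"]),key=lambda c:c[1][4])
    print(n,"plate",rect(C,b[0],.016), "depth z",np.median(P[b[0]][:,2]))
    for k,z in(("green",.034),("red",.062),("beige",.03)):
        for m,st,c in comps(M[k],15):
            w=ray(C,*c,z)
            if .1<w[0]<.6 and -.4<w[1]<.5: print(k,st[:5],c.round(1),w.round(4),"dz",np.median(P[m][:,2]).round(4),rect(C,m,z))
E
```

```text
top plate ((496.7143859863281, 171.73184204101562), (136.1688232421875, 195.68106079101562), 8.546733856201172) depth z 0.014408451508899411
green [262 178  12  12 112] [267.9 183.2] [0.536 0.115 0.034] dz 0.036 ((535.32763671875, 115.8104019165039), (23.58568000793457, 23.87609100341797), 89.38646697998047)
red [201 185  41  14 234] [220.  191.6] [0.515  0.2144 0.062 ] dz 0.0608 ((515.090087890625, 212.41644287109375), (83.24402618408203, 27.27130126953125), 89.39440155029297)
red [301 205  16  10 100] [308.8 209.8] [0.4754 0.0314 0.062 ] dz 0.0061 ((475.1620178222656, 31.35396957397461), (13.600757598876953, 30.601472854614258), 17.002300262451172)
beige [419 149   7  45 110] [422.1 171.6] [ 0.5583 -0.2152  0.03  ] dz 0.0134 ((559.7632446289062, -215.5751190185547), (5.653979301452637, 97.17547607421875), 81.36585998535156)
beige [120 159  52  31 332] [145.3 173.9] [0.5599 0.3816 0.03  ] dz 0.0081 ((560.43408203125, 382.2589416503906), (126.17847442626953, 13.137157440185547), 62.01643753051758)
beige [341 166  20  22 392] [350.5 175.6] [ 0.5512 -0.0625  0.03  ] dz 0.0173 ((549.408
[... 6435 characters left out ...]
28  30 695] [278.8 302.4] [ 0.4575 -0.089   0.03  ] dz 0.018 ((456.6766052246094, -90.25790405273438), (56.09120559692383, 42.26710891723633), 62.05226135253906)
beige [ 43 321  26  36 393] [ 57.5 336.4] [ 0.1426 -0.0047  0.03  ] dz -0.0006 ((141.53765869140625, -8.092887878417969), (23.27854347229004, 70.93938446044922), 4.8286285400390625)
beige [355 337  66  24 255] [387.8 349.4] [ 0.5559 -0.2293  0.03  ] dz 0.0132 ((556.4521484375, -230.16990661621094), (10.518834114074707, 103.6706314086914), 83.12594604492188)
beige [ 34 356  34  28 479] [ 49.1 374.2] [ 0.1225 -0.0607  0.03  ] dz -0.0005 ((130.267333984375, -56.33757019042969), (40.12710189819336, 44.63359832763672), 63.97581481933594)
```

```bash
cat >> h.py <<'E'
from scipy.spatial.transform import Rotation as Ro
def toolR(s): q=s["ee_rot"]; return Ro.from_quat([q[1],q[2],q[3],q[0]])
def go(s,p,yaw):  # wanted TCP position, yaw of tool x, pointing down -> total in units (shift in present tool axes, turn)
    R=toolR(s); W=Ro.from_euler("z",yaw)*Ro.from_euler("x",np.pi)
    return (R.inv().apply(np.array(p)-s["position"])/.2).round(3),((R.inv()*W).as_rotvec()/.1).round(3)
E
python3 - <<'E'
from h import *
s=readout.get_state(); print(imaging.calibration("wrist"),manip.pinch_z)
print(go(s,[.44,.15,.30],np.radians(8.5)))
E
```

```text
{'intrinsics': array([[317.44452143,   0.        , 256.08721149],
       [  0.        , 317.44452143, 196.52601789],
       [  0.        ,   0.        ,   1.        ]]), 'hand_eye': array([[-1.40348854e-03, -9.61396273e-01, -2.75164018e-01,
         7.02006418e-02],
       [ 9.99998289e-01, -1.68101008e-03,  7.72741621e-04,
        -1.03807674e-03],
       [-1.20546440e-03, -2.75162463e-01,  9.61396987e-01,
        -7.02240344e-02],
       [ 0.00000000e+00,  0.00000000e+00,  0.00000000e+00,
         1.00000000e+00]])} 0.0539
(array([ 2.312, -2.638,  0.02 ]), array([-0.017,  0.   ,  2.815]))
```

Emit:
{"fn": "servo_tool", "kwargs": {
  "moves": [
    {"dp":[0.168,-0.173,0.035],"delta_rot":[0,0,0],"fingers":0},
    {"dp":[0.168,-0.173,0.035],"delta_rot":[0,0,0],"fingers":0},
    {"dp":[0.168,-0.173,0.035],"delta_rot":[0,0,0],"fingers":0},
    {"dp":[0.168,-0.173,0.035],"delta_rot":[0,0,0],"fingers":0},
    {"dp":[0.168,-0.173,0.035],"delta_rot":[0,0,0],"fingers":0}
  ]
}}

```text
clock: 0.6
position: [0.3203, -0.2935, 0.2684]
ee_rot: [-0.0, 0.977, 0.213, 0.0]
contact_force: [1.3, -0.7, 0.5]
width: 0.0126
gripper_force: 0.0
```

Emit:
{"fn": "servo_tool", "kwargs": {
  "moves": [
    {"dp":[0.168,-0.173,0.035],"delta_rot":[0,0,0],"fingers":0},
    {"dp":[0.168,-0.173,0.035],"delta_rot":[0,0,0],"fingers":0},
    {"dp":[0.168,-0.173,0.035],"delta_rot":[0,0,0],"fingers":0},
    {"dp":[0.168,-0.173,0.035],"delta_rot":[0,0,0],"fingers":0},
    {"dp":[0.168,-0.173,0.035],"delta_rot":[0,0,0],"fingers":0}
  ]
}}

```text
clock: 1.1
position: [0.4009, -0.0663, 0.2336]
ee_rot: [0.0, 0.977, 0.213, 0.0]
contact_force: [1.4, 0.4, 0.5]
width: 0.0003
gripper_force: 0.0
```

```bash
python3 -c "
from h import *
s=readout.get_state(); print(s['clock'],s['position'],s['qpos'],go(s,[.48,.15,.2],np.radians(8.5)))"
```

```text
1.1 [ 0.40089097 -0.0662646   0.23359735] [-3.35355625e-01  7.69938904e-02  1.94830382e+00 -1.44914721e-04
  1.11595908e+00  8.06043699e-01] (array([ 0.81 , -0.818,  0.168]), array([ 3.000e-03, -2.000e-03,  2.811e+00]))
```

Emit:
{"fn": "servo_tool", "kwargs": {
  "moves": [
    {"dp":[0.182,-0.171,0.014],"delta_rot":[0,0,0],"fingers":0},
    {"dp":[0.182,-0.171,0.014],"delta_rot":[0,0,0],"fingers":0},
    {"dp":[0.182,-0.171,0.014],"delta_rot":[0,0,0],"fingers":0},
    {"dp":[0.182,-0.171,0.014],"delta_rot":[0,0,0],"fingers":0},
    {"dp":[0.182,-0.171,0.014],"delta_rot":[0,0,0],"fingers":0}
  ]
}}

```text
clock: 1.6
position: [0.4952, 0.1651, 0.2195]
ee_rot: [0.0, 0.977, 0.214, -0.0]
contact_force: [1.9, -0.3, -0.8]
width: -0.0002
gripper_force: 0.0
```

Emit:
{"fn": "servo_tool", "kwargs": {
  "moves": [
    {"dp":[0,0,0],"delta_rot":[0,0,-1],"fingers":0},
    {"dp":[0,0,0],"delta_rot":[0,0,-1],"fingers":0},
    {"dp":[0,0,0],"delta_rot":[0,0,-1],"fingers":0},
    {"dp":[0,0,0],"delta_rot":[0,0,-1],"fingers":0},
    {"dp":[0,0,0],"delta_rot":[0,0,-1],"fingers":0}
  ]
}}

```text
clock: 2.1
position: [0.4947, 0.1631, 0.2194]
ee_rot: [-0.0, 0.893, 0.45, -0.001]
contact_force: [-0.6, 0.3, 0.8]
width: -0.0002
gripper_force: 0.0
```

Emit:
{"fn": "servo_tool", "kwargs": {
  "moves": [
    {"dp":[0,0,0],"delta_rot":[0,0,-1],"fingers":0},
    {"dp":[0,0,0],"delta_rot":[0,0,-1],"fingers":0},
    {"dp":[0,0,0],"delta_rot":[0,0,-1],"fingers":0},
    {"dp":[0,0,0],"delta_rot":[0,0,-1],"fingers":0},
    {"dp":[0,0,0],"delta_rot":[0,0,-1],"fingers":0}
  ]
}}

```text
clock: 2.6
position: [0.4947, 0.1629, 0.2195]
ee_rot: [-0.0, 0.754, 0.657, -0.0]
contact_force: [0.7, 0.7, 0.0]
width: -0.0
gripper_force: 0.0
```

Emit:
{"fn": "servo_tool", "kwargs": {
  "moves": [
    {"dp":[0,0,0],"delta_rot":[0,0,-1],"fingers":0},
    {"dp":[0,0,0],"delta_rot":[0,0,-1],"fingers":0},
    {"dp":[0,0,0],"delta_rot":[0,0,-0.9],"fingers":0},
    {"dp":[0,0,0],"delta_rot":[0,0,0],"fingers":0}
  ]
}}

```text
clock: 3.0
position: [0.4948, 0.1629, 0.2195]
ee_rot: [-0.0, 0.653, 0.758, -0.0]
contact_force: [0.5, -0.5, -0.2]
width: 0.0004
gripper_force: 0.0
```

Run:
```python
from m import *
s,a,d=grab("wrist"); np.savez("w1.npz",a=a,d=d,p=s["position"],q=s["ee_rot"])
print(s["clock"],s["position"],s["qpos"].round(2) if hasattr(s["qpos"],"round") else s["qpos"])
save("w1.png",cv2.resize(a,(768,576)))
C=cam("wrist",s); P=cloud(C,d); M=masks(a)
b=max(comps(M["blue"]),key=lambda c:c[1][4]); print(rect(C,b[0],.016),np.median(P[b[0]][:,2]),b[1])
for k,z in(("green",.034),("red",.062),("beige",.03)):
    for m,st,c in comps(M[k],100):
        print(k,st,ray(C,*c,z).round(4),"dz",np.median(P[m][:,2]).round(4),rect(C,m,z))
```

```text
3.0 [0.49476988 0.1629301  0.21952009] [ 0.18  0.26  1.75 -0.    1.13  0.04]
((498.3604431152344, 174.35728454589844), (136.83119201660156, 197.07070922851562), 8.441242218017578) 0.016254904904504958 [  178    55   171   222 19132]
green [282 234  30  31 722] [0.5376 0.1182 0.034 ] dz 0.0381 ((538.066650390625, 118.20225524902344), (24.14366340637207, 30.179161071777344), 29.015729904174805)
red [ 278   72   42  125 2234] [0.5161 0.2196 0.062 ] dz 0.0625 ((517.4776000976562, 216.15084838867188), (28.403902053833008, 85.53374481201172), 21.186370849609375)
beige [198 117   7  25 138] [0.443  0.2086 0.03  ] dz 0.023 ((443.05340576171875, 208.32437133789062), (4.413238525390625, 18.899887084960938), 8.742055892944336)
beige [249 117   6  25 126] [0.4837 0.2144 0.03  ] dz 0.0231 ((483.3243408203125, 214.3040771484375), (4.025287628173828, 18.88889503479004), 8.340442657470703)
beige [270 125  13  29 148] [0.503  0.2088 0.03  ] dz 0.0242 ((503.09381103515625, 208.5863037109375), (6.584507942199707, 23.443845748901367), 25.28838348388672)
beige [293 132  14  14 148] [0.5226 0.2128 0.03  ]
[... 386 characters left out ...]
00878906, 78.9690933227539), 9.377872467041016)
beige [218 170  21   7 139] [0.4688 0.1759 0.03  ] dz 0.0278 ((469.0447082519531, 175.91183471679688), (16.71693992614746, 5.096266746520996), 8.449501037597656)
beige [ 209  180   38   32 1203] [0.4711 0.1566 0.03  ] dz 0.0308 ((470.93865966796875, 156.29129028320312), (31.965240478515625, 27.420001983642578), 8.450291633605957)
beige [287 194  14  13 121] [0.527  0.1591 0.03  ] dz 0.0395 ((527.2960205078125, 160.7913818359375), (11.380864143371582, 10.698323249816895), 8.45248031616211)
beige [201 244   9  31 158] [0.459  0.0941 0.03  ] dz 0.0233 ((458.994140625, 94.14421081542969), (6.063859939575195, 30.53839683532715), 0.05615967512130737)
```

View pics/w1.png

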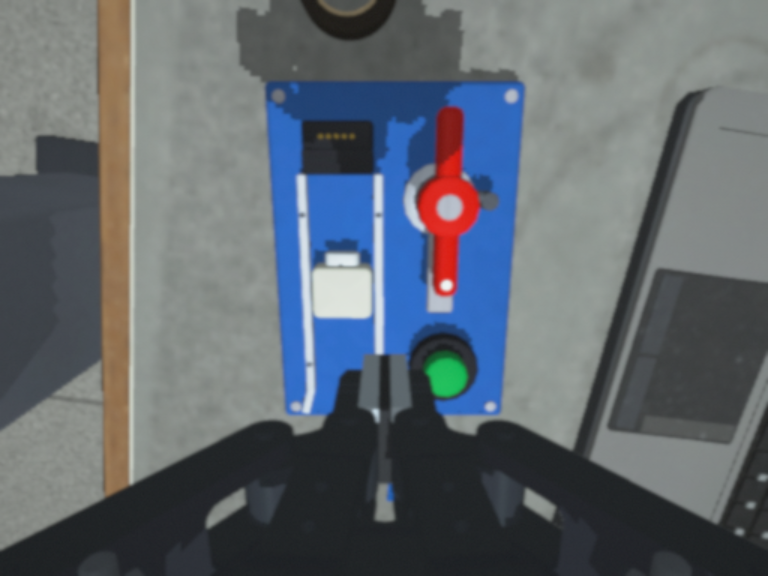

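The wrist view (768x576) shows the adapter at (342,291) between the rails, its shell pointing at the block (337,147). Its hood measures about 32 x 27 mm in the mask, close to 34 x 30. The two bench look-alikes are about 40 mm or more, so this is the one meant.

Run:
```python
from m import *
f=np.load("w1.npz"); s=dict(position=f["p"],ee_rot=f["q"]); C=cam("wrist",s); a=f["a"]; M=masks(a); P=cloud(C,f["d"])
y=np.radians(8.45); X=np.array([np.cos(y),np.sin(y)]);Y=np.array([-X[1],X[0]])
def org(w,l): return (w[:2]-l[0]*X-l[1]*Y).round(4)
cs=comps(M["beige"],100); 
for m,st,c in cs:
    if tuple(st[:2])==(293,132): print("cap",org(ray(C,*c,.0635),(.025,.038)))
    if tuple(st[:2])==(209,180): r=rect(C,m,.030); print("hood",r)
    if st[0] in(199,249) and st[3]>50:
        r=rect(C,m,.023); w=np.array(r[0])/1000; print("rail",w,"x-local(rel world0)",w@X)
g=comps(M["green"],100)[0]; print("btn",org(ray(C,*g[2],.034),(.03,-.062)))
b=max(comps(M["blue"]),key=lambda c:c[1][4]);r=rect(C,b[0],.016);print("plate",r[0], "local axis",(np.array(r[0])@X,np.array(r[0])@Y))
# depth-cloud footprint of hood top and plate
q=(P[...,2]>.027)&(P[...,2]<.034)&M["beige"]&(abs(P[...,0]-.471)<.03)&(abs(P[...,1]-.157)<.03)
p=P[q][:,:2]; print("hood cloud", [np.percentile(p@v,[1,50,99]).round(4) for v in(X,Y)], np.median(P[q][:,2]))
# top view
f=np.load("t0.npz");C=cam("top");M=masks(f["a"])
g=comps(M["green"],100)[0]; print("top btn",org(ray(C,*g[2],.034),(.03,-.062)))
for m,st,c in comps(M["beige"],15):
    if tuple(st[:2])==(219,189): print("top cap",org(ray(C,*c,.0635),(.025,.038)))
```

```text
cap [0.4985 0.1742]
rail [0.45028857 0.15179068] x-local(rel world0) 0.46770553037132595
rail [0.49133673 0.16086731] x-local(rel world0) 0.5096418647319607
hood ((470.93865966796875, 156.29129028320312), (31.965240478515625, 27.420001983642578), 8.450291633605957)
btn [0.4988 0.1751]
plate (498.3604431152344, 174.35728454589844) local axis (np.float64(518.5716323891221), np.float64(99.23233352850946))
hood cloud [array([0.4733, 0.4892, 0.5047]), array([0.0717, 0.0872, 0.1072])] 0.030691205284678003
top btn [0.4972 0.172 ]
top cap [0.4969 0.1711]
```

```bash
cat >> h.py <<'E'
Y0=np.radians(8.45); FX=np.array([np.cos(Y0),np.sin(Y0),0]); FY=np.array([-FX[1],FX[0],0]); ORG=np.array([.498,.173,0])
def loc(x,y,z): return ORG+FX*x+FY*y+np.array([0,0,z])
def tolocal(p): p=np.array(p)-ORG; return np.array([p@FX,p@FY,p[2]]).round(4)
E
python3 - <<'E'
from h import *
f=np.load("w1.npz"); s=readout.get_state(); H=imaging.calibration("wrist")["hand_eye"]
P=cloud((np.array(imaging.calibration("wrist")["intrinsics"]),H[:3,:3],H[:3,3]),f["d"])
for z in np.arange(-.02,.08,.01):
    q=(P[...,2]>z)&(P[...,2]<z+.01)&(f["d"]>0); print(z.round(2),[(P[q][:,i].min().round(3),P[q][:,i].max().round(3)) for i in(0,1)] if q.any() else 0)
print(tolocal(s["position"]),go(s,loc(-.03,-.055,.16),Y0+np.pi/2))
E
```

```text
-0.02 [(np.float64(0.009), np.float64(0.021)), (np.float64(-0.06), np.float64(0.059))]
-0.01 [(np.float64(-0.003), np.float64(0.019)), (np.float64(-0.059), np.float64(0.059))]
0.0 [(np.float64(-0.008), np.float64(0.019)), (np.float64(-0.051), np.float64(0.051))]
0.01 [(np.float64(-0.008), np.float64(0.015)), (np.float64(-0.043), np.float64(0.044))]
0.02 [(np.float64(-0.011), np.float64(0.016)), (np.float64(-0.035), np.float64(0.036))]
0.03 [(np.float64(-0.011), np.float64(0.014)), (np.float64(-0.019), np.float64(0.019))]
0.04 [(np.float64(0.007), np.float64(0.013)), (np.float64(-0.013), np.float64(0.014))]
0.05 [(np.float64(0.007), np.float64(0.013)), (np.float64(-0.013), np.float64(0.014))]
0.06 [(np.float64(0.007), np.float64(0.013)), (np.float64(-0.013), np.float64(0.014))]
0.07 0
[-0.0046 -0.0095  0.2196] (array([-0.228, -0.126,  0.298]), array([-0.007,  0.001, -0.003]))
```

Emit:
{"fn": "servo_tool", "kwargs": {
  "moves": [
    {"dp":[-0.114,-0.063,0.149],"delta_rot":[0,0,0],"fingers":0},
    {"dp":[-0.114,-0.063,0.149],"delta_rot":[0,0,0],"fingers":0},
    {"dp":[0,0,0.15],"delta_rot":[0,0,0],"fingers":0},
    {"dp":[0,0,0.1],"delta_rot":[0,0,0],"fingers":0},
    {"dp":[0,0,0],"delta_rot":[0,0,0],"fingers":0}
  ]
}}

```text
clock: 3.55
position: [0.4748, 0.1137, 0.1079]
ee_rot: [-0.002, 0.653, 0.757, -0.002]
contact_force: [-0.3, 0.0, 0.1]
width: -0.0003
gripper_force: 0.0
```

Run:
```python
from m import *
s,a,d=grab("wrist"); print(s["clock"],tolocal(s["position"]),s["contact_force"])
save("w2.png",a)
C=cam("wrist",s);M=masks(a);P=cloud(C,d)
for m,st,c in comps(M["beige"],300): print(st,tolocal(ray(C,*c,.03)),np.median(P[m][:,2]).round(4),[np.percentile((P[m]-ORG)@v,[2,98]).round(4) for v in(FX,FY)])
```

```text
3.55 [-0.0317 -0.0553  0.1079] [-0.29655568  0.02588686  0.12244509]
[  14    0   23  349 1499] [-0.1421 -0.0138  0.03  ] 0.0001 [array([-0.1821, -0.1518]), array([-0.1356,  0.0634])]
[ 417    8   35   41 1077] [0.0428 0.0466 0.03  ] 0.0645 [array([0.0204, 0.0306]), array([0.0341, 0.0445])]
[341  28  27  63 889] [0.0093 0.0338 0.03  ] 0.0243 [array([0.0066, 0.0172]), array([0.0233, 0.0468])]
[378 148  24  40 591] [ 0.0308 -0.015   0.03  ] 0.0392 [array([0.0226, 0.0317]), array([-0.0197, -0.0051])]
[216 203  11  48 401] [-0.0497 -0.0428  0.03  ] 0.023 [array([-0.0538, -0.048 ]), array([-0.0571, -0.0328])]
[296 204  12  83 704] [-0.0093 -0.0524  0.03  ] 0.0231 [array([-0.0106, -0.0059]), array([-0.0785, -0.0346])]
```

View pics/w2.png

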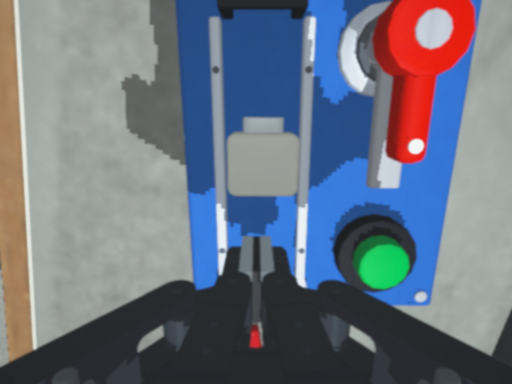

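Emit:
{"fn": "servo_tool", "kwargs": {
  "moves": [
    {"dp":[0,0.009,0.04],"delta_rot":[0,0,0],"fingers":0},
    {"dp":[0,0,0.027],"delta_rot":[0,0,0],"fingers":0},
    {"dp":[0.04,0,0],"delta_rot":[0,0,0],"fingers":0},
    {"dp":[0.03,0,0],"delta_rot":[0,0,0],"fingers":0},
    {"dp":[0.03,0,0],"delta_rot":[0,0,0],"fingers":0}
  ]
}}

```text
clock: 4.1
position: [0.4758, 0.135, 0.0973]
ee_rot: [0.0, 0.652, 0.758, 0.0]
contact_force: [0.5, -0.0, 0.3]
width: 0.0002
gripper_force: 0.1
```

Emit:
{"fn": "servo_tool", "kwargs": {
  "moves": [
    {"dp":[0.03,0,0],"delta_rot":[0,0,0],"fingers":0},
    {"dp":[0.03,0,0],"delta_rot":[0,0,0],"fingers":0},
    {"dp":[0.03,0,0],"delta_rot":[0,0,0],"fingers":0},
    {"dp":[0.03,0,0],"delta_rot":[0,0,0],"fingers":0},
    {"dp":[0.03,0,0],"delta_rot":[0,0,0],"fingers":0}
  ]
}}

```text
clock: 4.6
position: [0.4712, 0.1643, 0.0969]
ee_rot: [0.0, 0.652, 0.758, -0.0]
contact_force: [-0.1, -0.5, -0.2]
width: -0.0003
gripper_force: 0.1
```

Run:
```python
from m import *
s,a,d=grab("wrist"); print(s["clock"],tolocal(s["position"]),s["contact_force"],s["moment"])
save("w3.png",a)
```

```text
4.6 [-0.0278 -0.0046  0.0969] [-0.14502132 -0.53538736 -0.22665905] [-0.01524747 -0.02321434  0.00359747]
```

View pics/w3.png

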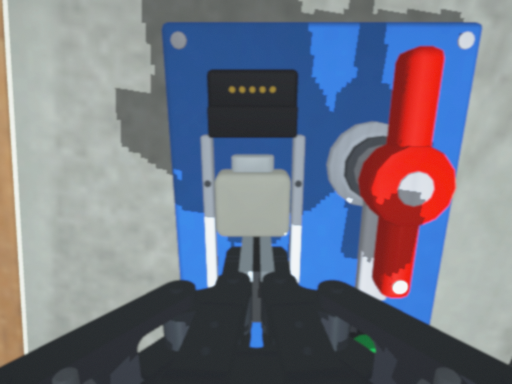

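The wrist view (512x384) shows the adapter at (253,203), square in the channel with the fingers behind it and the shell about 17 px short of the mouth (252,137). I'll go on slowly until the force rises.

Emit:
{"fn": "servo_tool", "kwargs": {
  "moves": [
    {"dp":[0,0,0.015],"delta_rot":[0,0,0],"fingers":0},
    {"dp":[0.02,0,0],"delta_rot":[0,0,0],"fingers":0},
    {"dp":[0.02,0,0],"delta_rot":[0,0,0],"fingers":0},
    {"dp":[0.02,0,0],"delta_rot":[0,0,0],"fingers":0},
    {"dp":[0,0,0],"delta_rot":[0,0,0],"fingers":0}
  ]
}}

```text
clock: 5.15
position: [0.4694, 0.1761, 0.0939]
ee_rot: [0.0, 0.652, 0.758, 0.0]
contact_force: [-0.0, -0.0, 0.1]
width: 0.0004
gripper_force: 0.0
```

Emit:
{"fn": "servo_tool", "kwargs": {
  "moves": [
    {"dp":[0.01,0,0],"delta_rot":[0,0,0],"fingers":0},
    {"dp":[0.005,0,0],"delta_rot":[0,0,0],"fingers":0},
    {"dp":[0,0,0],"delta_rot":[0,0,0],"fingers":0}
  ]
}}

```text
clock: 5.45
position: [0.469, 0.1788, 0.0939]
ee_rot: [0.0, 0.652, 0.758, 0.0]
contact_force: [-0.7, -0.2, 0.7]
width: -0.0002
gripper_force: 0.0
```

Emit:
{"fn": "servo_tool", "kwargs": {
  "moves": [
    {"dp":[0.005,0,0],"delta_rot":[0,0,0],"fingers":0},
    {"dp":[0.005,0,0],"delta_rot":[0,0,0],"fingers":0},
    {"dp":[0,0,0],"delta_rot":[0,0,0],"fingers":0}
  ]
}}

```text
clock: 5.75
position: [0.4688, 0.1803, 0.0939]
ee_rot: [0.0, 0.652, 0.758, -0.0]
contact_force: [0.5, -2.1, 0.7]
width: -0.0004
gripper_force: 1.0
```

Emit:
{"fn": "servo_tool", "kwargs": {
  "moves": [
    {"dp":[0.005,0,0],"delta_rot":[0,0,0],"fingers":0},
    {"dp":[0.005,0,0],"delta_rot":[0,0,0],"fingers":0},
    {"dp":[0,0,0],"delta_rot":[0,0,0],"fingers":0}
  ]
}}

```text
clock: 6.05
position: [0.4688, 0.1807, 0.094]
ee_rot: [0.002, 0.652, 0.759, -0.001]
contact_force: [1.6, -9.1, 0.7]
width: 0.0
gripper_force: 4.7
```

Emit:
{"fn": "servo_tool", "kwargs": {
  "moves": [
    {"dp":[0.008,0,0],"delta_rot":[0,0,0],"fingers":0},
    {"dp":[0,0,0],"delta_rot":[0,0,0],"fingers":0},
    {"dp":[0,0,0],"delta_rot":[0,0,0],"fingers":0}
  ]
}}

```text
clock: 6.35
position: [0.4687, 0.181, 0.094]
ee_rot: [0.002, 0.651, 0.759, -0.002]
contact_force: [3.0, -14.4, 1.6]
width: -0.0001
gripper_force: 7.3
```

Run:
```python
from m import *
s,a,d=grab("wrist"); print(s["clock"],tolocal(s["position"]),s["contact_force"],s["moment"])
save("w4.png",cv2.resize(a[40:290,140:440],(720,600)))
C=cam("wrist",s);P=cloud(C,d); L=(P-ORG)@np.stack([FX,FY,[0,0,1]],1)
# height along channel centre line and column of z>27mm
for x in(-.04,-.03,-.02):
    q=(abs(L[...,0]-x)<.002)&(L[...,1]>.0)&(L[...,1]<.09); l=L[q]; l=l[np.argsort(l[:,1])]
    b=np.round(l[:,1]/.003).astype(int); print(x,[(int(k*3),float((np.median(l[b==k,2])*1000).round(1))) for k in np.unique(b)])
```

```text
6.35 [-0.0278  0.0122  0.094 ] [  2.97990416 -14.39072105   1.60108192] [-2.34485429 -0.38463222  0.0231188 ]
-0.04 [(12, 15.7), (15, 16.5), (18, 38.0), (21, 42.8), (24, 71.6), (27, 31.5), (30, 101.5), (33, 114.6), (36, 30.9), (39, 30.7), (42, 30.5), (45, 30.7), (48, 30.7), (51, 30.8), (54, 33.8), (57, 34.1), (60, 34.3), (63, 34.2), (66, 33.4), (69, 32.3), (72, 32.4), (75, 32.5), (78, 32.1), (81, 16.9), (84, 16.3), (87, 16.2), (90, 16.2)]
-0.03 [(0, 70.4), (3, 63.6), (6, 70.4), (9, 69.0), (12, 68.7), (15, 68.1), (18, 67.9), (21, 70.1), (24, 96.1), (27, 49.0), (30, 31.0), (33, 30.9), (36, 30.9), (39, 30.8), (42, 30.7), (45, 30.8), (48, 30.7), (51, 30.7), (54, 33.9), (57, 34.2), (60, 34.2), (63, 34.5), (66, 33.7), (69, 32.6), (72, 32.7), (75, 32.2), (78, 32.3), (81, 16.9), (84, 163.7), (87, 16.3), (90, 16.3)]
-0.02 [(15, 16.3), (18, 35.5), (21, 41.2), (24, 71.1), (27, 67.6), (30, 102.2), (33, 114.4), (36, 30.9), (39, 30.9), (42, 30.8), (45, 30.8), (48, 30.8), (51, 30.8), (54, 33.8), (57, 34.4), (60, 34.3), (63, 34.2), (66, 33.6), (69, 32.2), (72, 32.5), (75, 32.2), (78, 32.1), (81, 16.7), (84, 16.1), (87, 16.2), (90, 16.4)]
```

View pics/w4.png

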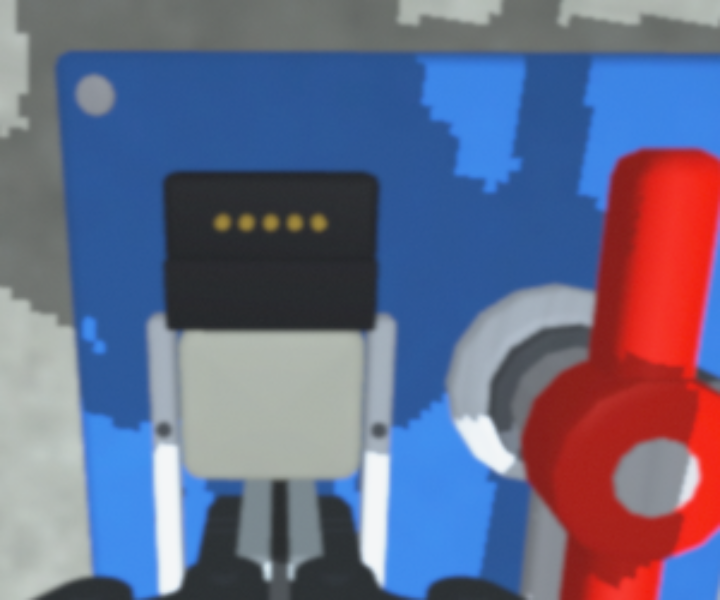

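The crop (720x600) shows the hood front flush on the block along row 330, with no gap, and the hood top level at about 30.8 mm. The force rose to 14 N with no further travel, so the adapter is home. Next I back off, rise and go to the knob.

Emit:
{"fn": "servo_tool", "kwargs": {
  "moves": [
    {"dp":[-0.03,0,0],"delta_rot":[0,0,0],"fingers":0},
    {"dp":[-0.06,0,0],"delta_rot":[0,0,0],"fingers":0},
    {"dp":[0,0,-0.17],"delta_rot":[0,0,0],"fingers":0},
    {"dp":[0,0,-0.17],"delta_rot":[0,0,0],"fingers":0},
    {"dp":[0,0,0],"delta_rot":[0,0,0],"fingers":0}
  ]
}}

```text
clock: 6.9
position: [0.4736, 0.1668, 0.1658]
ee_rot: [0.003, 0.653, 0.758, 0.004]
contact_force: [1.2, 1.3, 0.3]
width: -0.0001
gripper_force: 0.0
```

```bash
sed -i 's/ORG=np.array(.*)/ORG=np.array([.4982,.1742,0])/' h.py
python3 - <<'E'
from m import *
s,a,d=grab("wrist"); print(s["clock"],tolocal(s["position"]),s["contact_force"],s["qpos"])
C=cam("wrist",s);M=masks(a)
for m,st,c in comps(M["beige"],200):print(st,tolocal(ray(C,*c,.03)),tolocal(ray(C,*c,.0635)))
for m,st,c in comps(M["red"],200):print(st,tolocal(np.r_[np.array(rect(C,m,.062)[0])/1000,.06]),rect(C,m,.062))
print(go(s,loc(-.0025,.072,.16),Y0+np.pi/2))
E
```

```text
6.9 [-0.0254 -0.0037  0.1658] [1.19119646 1.30541207 0.33270136] [1.99579579e-01 2.85306751e-01 1.87186157e+00 8.45892084e-04
 9.75191164e-01 5.07139382e-02]
[ 75   0   4 327 907] [-0.1404  0.0359  0.03  ] [-0.1219  0.041   0.0635]
[212 130   8  32 218] [-0.05    0.0426  0.03  ] [-0.0461  0.0466  0.0635]
[275 133   8  29 200] [-0.0093  0.0413  0.03  ] [-0.012   0.0455  0.0635]
[239 136  35  40 398] [-0.018   0.0328  0.03  ] [-0.0193  0.0384  0.0635]
[301 138  17  38 301] [0.0094 0.0345 0.03  ] [0.0036 0.0398 0.0635]
[337 151  21  20 315] [0.0357 0.0323 0.03  ] [0.0257 0.0379 0.0635]
[214 164  10 111 744] [-0.05   -0.0065  0.03  ] [-0.0461  0.0054  0.0635]
[274 164   9  82 562] [-0.0093  0.0019  0.03  ] [-0.012   0.0125  0.0635]
[320 213  20  29 257] [ 0.0259 -0.0182  0.03  ] [ 0.0174 -0.0043  0.0635]
[ 316   76   56  157 4037] [0.0242 0.0387 0.06  ] ((516.4058837890625, 216.0412139892578), (29.938064575195312, 85.11798858642578), 21.963808059692383)
(array([0.378, 0.115, 0.031]), array([ 0.092, -0.012,  0.009]))
```

Emit:
{"fn": "servo_tool", "kwargs": {
  "moves": [
    {"dp":[0.189,0.057,0.015],"delta_rot":[0,0,0],"fingers":0},
    {"dp":[0.189,0.057,0.015],"delta_rot":[0,0,0],"fingers":0},
    {"dp":[0,0,0.11],"delta_rot":[0,0,0],"fingers":0},
    {"dp":[0,0,0.105],"delta_rot":[0,0,0],"fingers":0},
    {"dp":[0,0,0],"delta_rot":[0,0,0],"fingers":0}
  ]
}}

```text
clock: 7.45
position: [0.4794, 0.2439, 0.1092]
ee_rot: [-0.002, 0.652, 0.758, -0.004]
contact_force: [-0.1, -0.1, -0.0]
width: 0.0001
gripper_force: 0.0
```

Run:
```python
from h import *
s=readout.get_state(); print(s["clock"],tolocal(s["position"]),s["contact_force"],go(s,loc(-.0025,.072,.117),Y0+np.pi/2))
```

```text
7.45 [-0.0084  0.0717  0.1092] [-0.12041396 -0.05429156 -0.00945339] (array([ 0.001,  0.029, -0.039]), array([-0.085,  0.014,  0.021]))
```

Emit:
{"fn": "servo_tool", "kwargs": {
  "moves": [
    {"dp":[0,0.029,-0.035],"delta_rot":[0,0,0],"fingers":0},
    {"dp":[0,0.02,0],"delta_rot":[0,0,0],"fingers":0},
    {"dp":[0,0.01,0],"delta_rot":[0,0,0],"fingers":0},
    {"dp":[0,0,0],"delta_rot":[0,0,0],"fingers":0}
  ]
}}

```text
clock: 7.85
position: [0.4932, 0.2461, 0.1207]
ee_rot: [-0.001, 0.653, 0.758, -0.001]
contact_force: [-4.4, -0.7, 3.6]
width: 0.0
gripper_force: 2.2
```

Run:
```python
from h import *
s=readout.get_state(); print(s["clock"],tolocal(s["position"]),s["contact_force"])
```

```text
7.85 [0.0056 0.0718 0.1207] [-4.3974905  -0.6945371   3.56737383]
```

Emit:
{"fn": "servo_tool", "kwargs": {
  "moves": [
    {"dp":[0.009,0.018,0],"delta_rot":[0,0,1],"fingers":0},
    {"dp":[0.009,0.018,0],"delta_rot":[0,0,1],"fingers":0},
    {"dp":[0.009,0.018,0],"delta_rot":[0,0,1],"fingers":0},
    {"dp":[0.009,0.018,0],"delta_rot":[0,0,1],"fingers":0},
    {"dp":[0.009,0.018,0],"delta_rot":[0,0,1],"fingers":0}
  ]
}}

```text
clock: 8.35
position: [0.5109, 0.2541, 0.1203]
ee_rot: [-0.001, 0.821, 0.571, -0.001]
contact_force: [-4.5, -0.7, 2.1]
width: -0.0002
gripper_force: 2.0
```

Emit:
{"fn": "servo_tool", "kwargs": {
  "moves": [
    {"dp":[0.009,0.018,0],"delta_rot":[0,0,1],"fingers":0},
    {"dp":[0.009,0.018,0],"delta_rot":[0,0,1],"fingers":0},
    {"dp":[0.009,0.018,0],"delta_rot":[0,0,1],"fingers":0},
    {"dp":[0.009,0.018,0],"delta_rot":[0,0,1],"fingers":0}
  ]
}}

```text
clock: 8.75
position: [0.5293, 0.2538, 0.1207]
ee_rot: [0.0, 0.918, 0.397, 0.002]
contact_force: [-0.4, -0.2, -0.1]
width: -0.0
gripper_force: 0.0
```

Run:
```python
from h import *
s=readout.get_state(); print(s["clock"],tolocal(s["position"]),s["contact_force"],(toolR(s).inv()).apply(ORG*0+loc(.025,.038,.054)-s["position"]))
```

```text
8.75 [0.0425 0.0741 0.1207] [-0.37506582 -0.1760454  -0.07939613] [-0.03625145  0.01742391  0.06660783]
```

Emit:
{"fn": "servo_tool", "kwargs": {
  "moves": [
    {"dp":[0.009,0.018,0],"delta_rot":[0,0,1],"fingers":0},
    {"dp":[0.009,0.018,0],"delta_rot":[0,0,1],"fingers":0},
    {"dp":[0.009,0.018,0],"delta_rot":[0,0,1],"fingers":0},
    {"dp":[0,-0.06,0],"delta_rot":[0,0,0],"fingers":0},
    {"dp":[0,0,-0.2],"delta_rot":[0,0,0],"fingers":0}
  ]
}}

```text
clock: 9.25
position: [0.5298, 0.2596, 0.156]
ee_rot: [-0.0, 0.966, 0.258, -0.005]
contact_force: [0.1, -0.0, 1.0]
width: 0.0001
gripper_force: 0.0
```

Emit:
{"fn": "servo_tool", "kwargs": {
  "moves": [
    {"dp":[0,0,-0.2],"delta_rot":[0,0,0],"fingers":0},
    {"dp":[0,0,0],"delta_rot":[0,0,0],"fingers":0}
  ]
}}

```text
clock: 9.45
position: [0.5362, 0.2616, 0.2061]
ee_rot: [-0.001, 0.966, 0.258, 0.007]
contact_force: [1.2, 0.2, -0.0]
width: 0.0
gripper_force: 0.0
```

Run:
```python
from m import *
s,a,d=grab("wrist"); print(s["clock"],tolocal(s["position"]),s["qpos"],s["contact_force"])
s2,b,e=grab("top")
save("w5.png",np.vstack([a,cv2.resize(b[150:250,180:313],(512,384))])[:,:] if 0 else np.hstack([cv2.resize(a,(400,300)),cv2.resize(b[150:250,180:313],(400,300))]))
y=np.arctan2(toolR(s).as_matrix()[1,0],toolR(s).as_matrix()[0,0]);print("yaw",y)
print(go(s,loc(.03,-.062,.16),y))
C=cam("top");M=masks(b);g=comps(M["green"],80)[0];print(tolocal(ray(C,*g[2],.034)))
for m,st,c in comps(M["red"],100):print(rect(C,m,.062))
```

```text
9.45 [0.0504 0.0809 0.2061] [3.37165460e-01 3.70609358e-01 1.61707265e+00 2.97030760e-04
 1.14048396e+00 1.38537482e+00] [ 1.19874903  0.24279623 -0.02284186]
yaw 0.5224795044812244
(array([-0.36 ,  0.627,  0.227]), array([ 0.022, -0.132, -0.   ]))
[ 0.0288 -0.0643  0.034 ]
((515.3502807617188, 212.40257263183594), (86.19757843017578, 25.029165267944336), 0.21410717070102692)
((475.1620178222656, 31.35396957397461), (13.600757598876953, 30.601472854614258), 17.002300262451172)
```

View pics/w5.png

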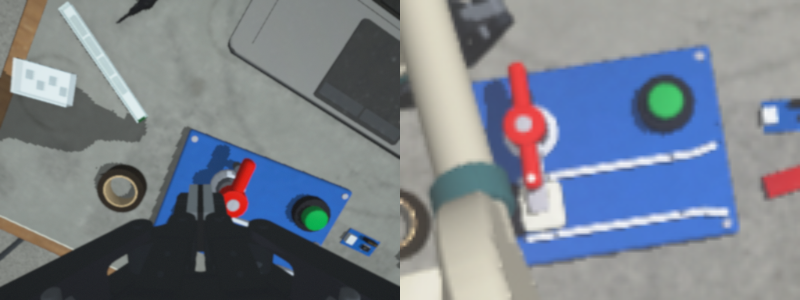

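The right half (800x300) shows the bar along the fixture's x, from (517,70) to (531,180), with the steel arm over the adapter at (541,200). The knob is locked and the adapter still sits against the block. Next is the green button at (665,100).

Emit:
{"fn": "servo_tool", "kwargs": {
  "moves": [
    {"dp":[-0.09,0.157,0.057],"delta_rot":[0,0,0],"fingers":0},
    {"dp":[-0.09,0.157,0.057],"delta_rot":[0,0,0],"fingers":0},
    {"dp":[-0.09,0.157,0.057],"delta_rot":[0,0,0],"fingers":0},
    {"dp":[-0.09,0.157,0.057],"delta_rot":[0,0,0],"fingers":0},
    {"dp":[0,0,0.12],"delta_rot":[0,0,0],"fingers":0}
  ]
}}

```text
clock: 10.05
position: [0.533, 0.1115, 0.1296]
ee_rot: [0.001, 0.967, 0.256, 0.0]
contact_force: [0.5, 0.1, 0.3]
width: -0.0
gripper_force: 0.0
```

Run:
```python
from h import *
s=readout.get_state(); y=np.arctan2(toolR(s).as_matrix()[1,0],toolR(s).as_matrix()[0,0])
print(s["clock"],tolocal(s["position"]),s["contact_force"],go(s,loc(.03,-.062,.115),y))
```

```text
10.05 [ 0.0252 -0.0672  0.1296] [0.48502174 0.14230807 0.32645274] (array([ 0.032, -0.015,  0.073]), array([0.017, 0.003, 0.   ]))
```

Emit:
{"fn": "servo_tool", "kwargs": {
  "moves": [
    {"dp":[0.032,-0.015,0.073],"delta_rot":[0,0,0],"fingers":0},
    {"dp":[0,0,0.02],"delta_rot":[0,0,0],"fingers":0},
    {"dp":[0,0,0.015],"delta_rot":[0,0,0],"fingers":0},
    {"dp":[0,0,0],"delta_rot":[0,0,0],"fingers":0}
  ]
}}

```text
clock: 10.45
position: [0.5367, 0.1215, 0.1086]
ee_rot: [-0.0, 0.966, 0.258, -0.001]
contact_force: [-2.4, 0.4, 2.3]
width: -0.0001
gripper_force: 1.2
```

Emit:
{"fn": "servo_tool", "kwargs": {
  "moves": [
    {"dp":[0,0,0.01],"delta_rot":[0,0,0],"fingers":0},
    {"dp":[0,0,0.01],"delta_rot":[0,0,0],"fingers":0},
    {"dp":[0,0,0],"delta_rot":[0,0,0],"fingers":0}
  ]
}}

```text
clock: 10.75
position: [0.5375, 0.1212, 0.1052]
ee_rot: [-0.0, 0.966, 0.257, 0.001]
contact_force: [-1.1, 2.4, 5.0]
width: 0.0004
gripper_force: 2.2
```

Emit:
{"fn": "servo_tool", "kwargs": {
  "moves": [
    {"dp":[0,0,-0.05],"delta_rot":[0,0,0],"fingers":0},
    {"dp":[-0.012,0.016,0],"delta_rot":[0,0,0],"fingers":0},
    {"dp":[0,0,0.05],"delta_rot":[0,0,0],"fingers":0},
    {"dp":[0,0,0.01],"delta_rot":[0,0,0],"fingers":0},
    {"dp":[0,0,0],"delta_rot":[0,0,0],"fingers":0}
  ]
}}

```text
clock: 11.25
position: [0.5384, 0.116, 0.1045]
ee_rot: [0.001, 0.966, 0.257, 0.002]
contact_force: [-1.1, -1.6, 16.1]
width: 0.0001
gripper_force: 7.9
```

Emit:
{"fn": "servo_tool", "kwargs": {
  "moves": [
    {"dp":[0,0,0.01],"delta_rot":[0,0,0],"fingers":0},
    {"dp":[0,0,0.005],"delta_rot":[0,0,0],"fingers":0},
    {"dp":[0,0,0],"delta_rot":[0,0,0],"fingers":0}
  ]
}}

```text
clock: 11.55
position: [0.5384, 0.1161, 0.1041]
ee_rot: [0.001, 0.966, 0.257, 0.003]
contact_force: [-6.5, -1.9, 34.2]
width: -0.0004
gripper_force: 17.0
```

Emit:
{"fn": "servo_tool", "kwargs": {
  "moves": [
    {"dp":[0,0,0.007],"delta_rot":[0,0,0],"fingers":0},
    {"dp":[0,0,0.005],"delta_rot":[0,0,0],"fingers":0},
    {"dp":[0,0,0],"delta_rot":[0,0,0],"fingers":0}
  ]
}}

```text
clock: 11.85
position: [0.5384, 0.116, 0.1038]
ee_rot: [0.001, 0.966, 0.257, 0.003]
contact_force: [-9.3, -2.7, 48.9]
width: 0.0001
gripper_force: 24.4
```

Emit:
{"fn": "servo_tool", "kwargs": {
  "moves": [
    {"dp":[0,0,-0.05],"delta_rot":[0,0,0],"fingers":0},
    {"dp":[0,0,-0.15],"delta_rot":[0,0,0],"fingers":0},
    {"dp":[0,0,-0.2],"delta_rot":[0,0,0],"fingers":0},
    {"dp":[-0.2,0,-0.1],"delta_rot":[0,0,0],"fingers":0},
    {"dp":[-0.1,0,0],"delta_rot":[0,0,0],"fingers":0}
  ]
}}

```text
clock: 12.35
position: [0.484, 0.086, 0.1991]
ee_rot: [0.001, 0.966, 0.257, 0.001]
contact_force: [-0.4, 0.1, -0.6]
width: 0.0
gripper_force: 0.0
```

Emit:
{"fn": "servo_tool", "kwargs": {
  "moves": [
    {"dp":[0,0,0],"delta_rot":[0,0,0],"fingers":0},
    {"dp":[0,0,0],"delta_rot":[0,0,0],"fingers":0}
  ]
}}

```text
clock: 12.55
position: [0.4847, 0.0866, 0.1967]
ee_rot: [-0.0, 0.967, 0.257, 0.0]
contact_force: [-0.1, -0.2, 0.1]
width: 0.0001
gripper_force: 0.0
```

Run:
```python
from m import *
s,a,d=grab("wrist"); print(s["clock"],tolocal(s["position"]),s["contact_force"])
C=cam("wrist",s);M=masks(a);P=cloud(C,d)
for m,st,c in comps(M["green"],100): print("btn z",st,np.median(P[m][:,2]))
s,b,e=grab("scene"); save("w6.png",np.hstack([cv2.resize(a,(400,300)),cv2.resize(b[150:250,180:313],(400,300))]))
```

```text
12.55 [-0.0262 -0.0846  0.1967] [-0.14406358 -0.23528376  0.1141958 ]
btn z [ 238  100   37   39 1125] 0.037971744191020146
```

View pics/w6.png

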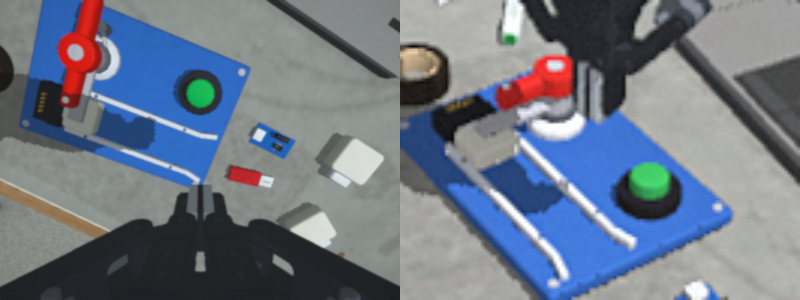

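The adapter is home under the arm (left half, (82,118)), the knob is locked, and the button is back up at its earlier height. It went down about 6 mm to a hard stop. The loose things lie where they were, and the robot is clear of everything.

```bash
python3 -c "
from rig import manip; print(manip.sign_off())"
```

```text
the job is handed in; nothing more can be done
None
```

The job is done and handed in at about 12.6 s: the adapter is fully home and flat, the knob is locked with its arm over the adapter, the start button was pressed fully down and came back up, and the loose things were left alone.

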